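# Slide the whistle head up to the voicing nozzle

## Robot

A 6-joint arm with a two-finger parallel gripper is mounted at the origin on the work surface. World frame = base frame: x ahead of the robot, y to its left, z up, the work surface at z = 0. Lengths are in mm, angles in rad, forces in N, time in s.
With the tool pointing down it reaches from about 300 to 775 mm from the base axis. Payload 14.6 kg.
Tool frame: the origin (TCP) lies on the centre line of the jaws, within the pads' length; the fingertips stand manip.tcp_to_tips ahead of it and the grasp point (between the pads) lies 5 mm behind it (manip.tcp_to_tips is the distance from the TCP to the fingertips, in mm); z points along the fingers, y is the direction in which the jaws open and shut (so a half turn about z gives the same grasp; the last joint's range is limited). The gripper opens to 94 mm and grips with 3 to 60 N. Pads are 16 mm wide; open, the fingers measure 119 mm over their backs; the gripper's body (75 mm by 177 mm) begins 78 mm behind the grasp point.
Start: joints at [1.07, 0.3, 1.521, -0, 1.321, -0.067], TCP at [231.173, 499.047, 219.446] pointing down, gripper open.
Joint ranges: [-3.03, 3.03], [-0.79, 2.21], [0.23, 2.52], [-1.04, 4.18], [0, 3.07], [-2.55, 2.55]. Speed limits (rad/s): [2.22, 2.22, 2.57, 3.14, 3.14, 3.14].

## Interface

Orientations are given as [roll, pitch, yaw] about the fixed x, y, z axes, in that order (R = Rz(yaw) Ry(pitch) Rx(roll)).
In Python, from cell import manip, optics, workorder gives the robot as it stands. The module is installed in compiled form; this text tells all that it offers.
- The arm moves only by the tool jog_arm, never from a script. Its argument "deltas" is text: rows parted by semicolons, each of 5 numbers parted by spaces: the shift along the tool's x, y, z in mm, then the turn about the tool's z in rad, then the finger opening in mm, from 0 to 94. In form: tx ty tz twist grip; .... A call has exactly 10 rows; each row is the pose to reach, as a shift and turn from the pose commanded when the call began, along the tool's axes at that moment; what a row does not reach only later rows make up. A row lasts 1/8 s, in which the tool goes at most 62.5 mm and 10.7 degrees, less where a joint would pass 70% of its speed; a pose out of reach is approached as far as the arm can. A call with a gripper value outside its range is refused whole. The fingers move at their own pace and stop on an object; "squeeze" is the grip in N (left out, the last holds). Time passes only in rows, so rows that repeat a pose let the fingers close, or fill a call up. It gives the time, the measured TCP pose, the force and the opening at its end, in the units of the state.
- manip.read_state(): the state, without advancing time (a new reading comes with each control period).
- optics.camera(name): name is "scene" or "top" or "wrist"; returns (picture, depth): 400x640x3 uint8, red, green, blue; 400x640 float32, mm along the optical axis (not along the pixel's ray), 0 where there is no reading.
- optics.get_calibration(name): a dict with "intrinsics" (3x3 intrinsics, pixels), "R" (3x3) and "t" (3): a world point X has camera coordinates R X + t; the wrist camera has in their place "hand_eye" (4x4, takes a point from camera to tool coordinates, whose origin is the TCP and whose axes are the flange's). Camera axes: x right, y down, z forward; pixel columns grow to the right and rows downward; lengths in mm; the calibration is good to about 2 mm. A picture is of the moment at which its call begins: read the wrist's pose just before it. get_calibration takes no time and is no camera call.
- workorder.sign_off(): hands the job in, once; it reports no verdict.
The state is a dict: "clock": time; "joints": joint angles; "qd": joint speeds; "effort": joint torques, N m; "eef_pos": TCP position; "eef_rot": TCP orientation; "wrist_force": force on the tool from outside, world axes, zero at the start; "moment": the same for the moment, N m; "finger_gap": finger opening in mm.
Only numpy, scipy, OpenCV 4.12 (cv2) and the standard library are available. Lean on these libraries where they do the work, as an engineer would, in place of code of your own. Each camera call takes 0.05 s, during which the arm holds its last target.

## Task

Push the wooden cradle that carries the black whistle head across the tiles until its long side lies flat along the aluminium straightedge and the tip of the head's mouthpiece is right up against the blower's rubber nozzle, ready for a voicing test. Slide it gently with the fingers, without lifting or tipping it, leave it there and draw the hand away, and leave everything else where it is.

Things in the scene. Friction and masses are not known exactly. Their poses are not given: they have to be found in the camera images.
- cradle: the loose thing to push: a wooden V block 120 mm long (its y), 46 mm wide, 24 mm high, with flat sides and ends, carrying a matte black whistle head (22 mm thick, lying along y, top 34 mm high) under a steel clip. Origin under the block's middle, z up; +y points to the mouthpiece. 0.3 to 0.65 kg; slides with ordinary friction and stays where it is left
- beak (a point): tip of the mouthpiece, a small flat end 29 mm above the counter; it sticks out 16 mm beyond the block's front end, 76 mm ahead (+y) of the cradle's origin
- tail (a point): middle of the bare flat back end of the block (60 mm behind the cradle's origin), 12 mm above the counter
- jack: the fixed voicing jack: aluminium angle (straightedge) and grey blower box with nozzle. Origin on the counter where the straightedge's working face meets the plane of the nozzle's face; z up. The cradle belongs on the -x side of the face, its +y the same way as the jack's +y: home, its origin is at x -23, y -76 mm here. Blower: y 30 to 150, x -75 to 29 mm, 90 mm high with its gauge
- fence (a point): free (right) end of the straightedge's working face, on the counter. The face is upright, 25 mm high and firm; it is the plane x = 0 of the jack's frame, looks to its -x (the robot's side) and runs from here (y = -360 mm) to y = +30 mm; the angle's flat foot lies behind it, to x = +35 mm
- nozzle (a point): middle of the nozzle's flat rubber face (26 mm across), which looks along the jack's -y; 23 mm in front of the straightedge, 29 mm above the counter; firm, does not move
- funnel: leave alone: the upright copper funnel (60 mm mouth, 190 mm high) on its round wooden stand (96 mm across) near the counter's left edge; origin under the middle of the stand's foot
- collar: leave alone: the knurled brass collar, an upright ring 32 mm across and 24 mm tall; origin under its middle
- plug: leave alone: the small turned holly plug, 26 mm across its head and 48 mm tall, standing; origin under its middle
- spare: leave alone: a spare EMPTY V cradle of the same wood, 90 mm long (its y), 46 mm wide, 24 mm high, with no head in it; origin under its middle
- mandrel: leave alone: the stainless mandrel rod, 13 mm thick and 292 mm long along its y, lying in a dark wooden rest (200 x 40 mm, 30 mm high) behind the straightedge; origin under the rod, 20 mm above the counter
- rest: leave alone: the dark wooden rest under the mandrel, 200 mm along its y, 40 mm wide, 30 mm high; origin under its middle
- file: leave alone: a small flat file with a wooden handle, lying, 174 mm long along its x, 20 mm high; origin under the middle, on the counter
- tin: leave alone: a round aluminium wax tin, 65 mm across, 23 mm high; origin under its middle

How it is judged:
By the outcome, as a careful person would: the job done as asked, in the order asked, and still so for the second after the job is handed in, with the robot touching nothing.
It also fails if it takes over 58 s, if anything falls off the work surface, if the arm or the gripper's body presses on something with over 40 N, if the wrist force passes 120 N, or if a joint passes its speed limit or range.

## Working session

There is one attempt and no reset: what is moved stays moved. The work goes in short steps, Python scripts to look and compute and a tool call to move; the robot and the scene stay as the last step left them, time stands still between calls to the robot, and variables do not carry over. Pictures are saved under pics/ and viewed, and the job is handed in when it is done.

Besides the shell and the picture viewer there is one more tool, called after "Request:" by a JSON object that holds its "op" and its "data". jog_arm: Moves the arm, as the interface text tells. Its arguments: {"type":"object","properties":{"deltas":{"type":"string"},"squeeze":{"type":"number"}},"required":["deltas"]}

```bash
mkdir -p pics; python3 - <<'E'
from cell import manip, optics
import cv2,numpy as np
s=manip.read_state()
for k,v in s.items(): print(k,np.round(v,3))
print(manip.tcp_to_tips)
for n in ["scene","top"]:
    p,d=optics.camera(n); cv2.imwrite(f"pics/{n}0.png",p[:,:,::-1]); np.savez(f"{n}0.npz",p=p,d=d)
    c=optics.get_calibration(n); print(n,c)
print(optics.get_calibration("wrist"))
E
```

```text
clock 0.0
joints [ 1.07   0.3    1.522 -0.     1.321 -0.067]
qd [ 0.001  0.001 -0.002 -0.001 -0.     0.001]
effort [ 1.0000e-03 -5.3182e+01 -3.5274e+01  7.1000e-02  2.4000e-02 -0.0000e+00]
eef_pos [231.056 498.831 218.887]
eef_rot [-3.14  -0.     2.708]
wrist_force [-0.92  -0.298  0.104]
moment [-0.024  0.052  0.04 ]
finger_gap 94.085
14.0
scene {'intrinsics': array([[512.79177304,   0.        , 314.3955509 ],
       [  0.        , 512.79177304, 192.89894162],
       [  0.        ,   0.        ,   1.        ]]), 'R': array([[-0.83733752,  0.54646381,  0.01559414],
       [ 0.37292634,  0.59182145, -0.7146141 ],
       [-0.39973969, -0.59255774, -0.69934506]]), 't': array([ 435.8756141 , -215.45379595, 1559.7102023 ])}
top {'intrinsics': array([[395.69844518,   0.        , 321.05540918],
       [  0.        , 395.69844518, 194.19866076],
       [  0.        ,   0.        ,   1.        ]]), 'R': array([[-0.10088634, -0.9948789 , -0.0061577 ],
       [-0.96467387,  0.0993336 , -0.24400236],
       [ 0.24336446, -0.01867633, -0.96975509]]), 't': array([ 103.96727791,  563.04367029, 1065.87664365])}
{'intrinsics': array([[303.30319618,   0.        , 320.36592875],
       [  0.        , 303.30319618, 198.67924876],
       [  0.        ,   0.        ,   1.        ]]), 'hand_eye': array([[ 1.01536574e-03, -9.69636910e-01, -2.44546994e-01,
         7.09872518e+01],
       [ 9.99999461e-01,  9.31375335e-04,  4.59090867e-04,
         1.11574427e+00],
       [-2.17386411e-04, -2.44547328e-01,  9.69637333e-01,
        -1.65064248e+02],
       [ 0.00000000e+00,  0.00000000e+00,  0.00000000e+00,
         1.00000000e+00]])}
```

View pics/scene0.png

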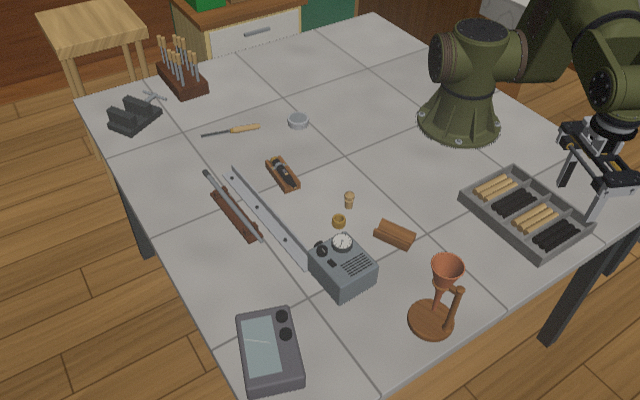

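View pics/top0.png

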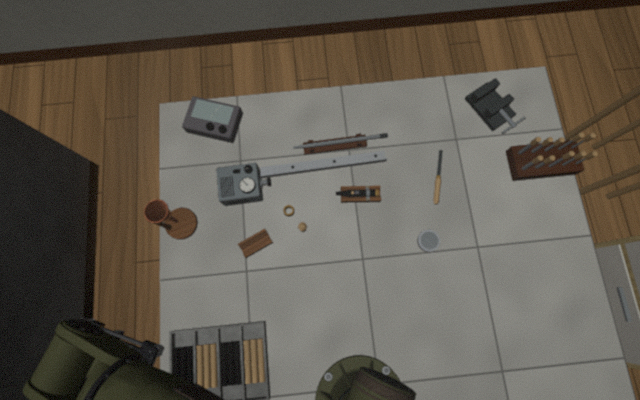

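The top view shows the cradle at about (360,194), mouthpiece to the left; the straightedge running from (386,157) to (262,172), the nozzle at about (266,182), and the collar and plug at (289,211) and (303,227). I'll zoom in next.

```bash
cat > h.py <<'E'
import numpy as np,cv2
from cell import manip,optics
def cloud(n,d,pose=None):
    c=optics.get_calibration(n);K=c["intrinsics"]
    v,u=np.mgrid[0:400,0:640]
    P=np.stack([(u-K[0,2])/K[0,0]*d,(v-K[1,2])/K[1,1]*d,d],-1)
    if n=="wrist":
        from scipy.spatial.transform import Rotation as R
        H=c["hand_eye"];P=P@H[:3,:3].T+H[:3,3]
        Rm=R.from_euler("xyz",pose[1]).as_matrix();return P@Rm.T+pose[0]
    return (P-c["t"])@c["R"]
def ray(n,u,v,z):
    c=optics.get_calibration(n);K=c["intrinsics"]
    r=c["R"].T@np.array([(u-K[0,2])/K[0,0],(v-K[1,2])/K[1,1],1]);o=-c["R"].T@c["t"]
    return o+r*(z-o[2])/r[2]
E
python3 - <<'E'
from h import *
z=np.load("top0.npz");W=cloud("top",z["d"])
p=z["p"]
cv2.imwrite("pics/topz.png",cv2.resize(p[130:270,210:410,::-1],None,fx=4,fy=4,interpolation=cv2.INTER_CUBIC))
for (u,v) in [(330,230),(360,230),(360,194),(386,157),(320,164),(289,211)]: print(u,v,W[v,u].round(1))
z=np.load("scene0.npz");p=z["p"]
cv2.imwrite("pics/scz.png",cv2.resize(p[140:300,190:390,::-1],None,fx=4,fy=3.75,interpolation=cv2.INTER_CUBIC))
E
```

```text
330 230 [476.3  29.3  -2.4]
360 230 [467.  -59.8  -1.2]
360 194 [568.7 -69.5  33.1]
386 157 [ 686.4 -168.9    0.9]
320 164 [684.7  38.4   1.2]
289 211 [546.4 146.6  -1.3]
```

View pics/topz.png

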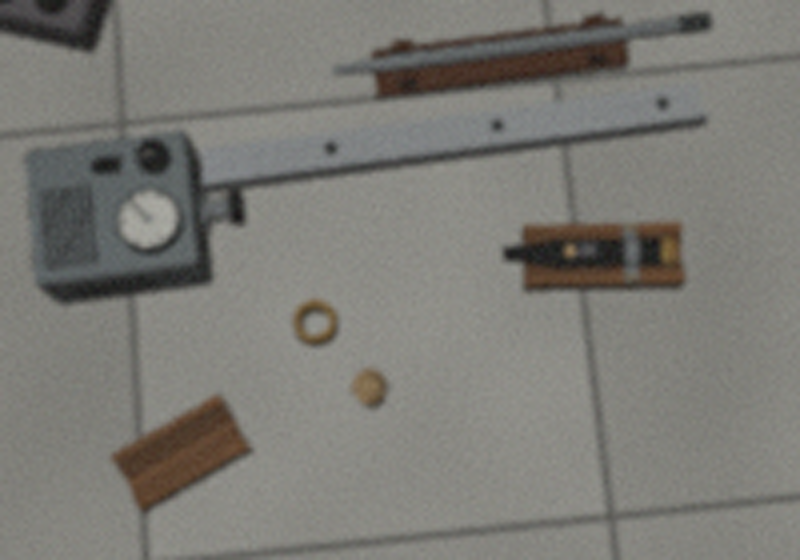

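View pics/scz.png

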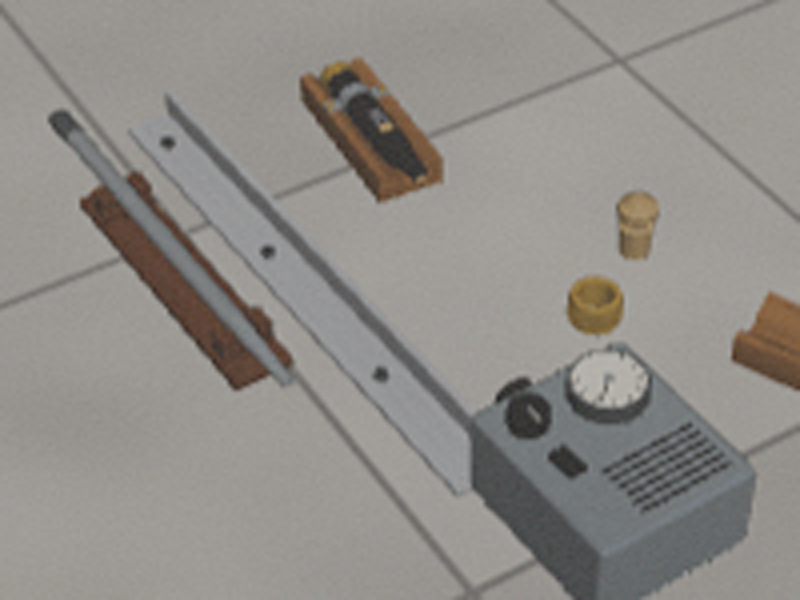

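```bash
python3 - <<'E'
from h import *
c=optics.get_calibration("top");print("cam",(-c["R"].T@c["t"]).round())
def q(n,x,y,z): return ray("top",210+(x+.5)/4-.5,130+(y+.5)/4-.5,z)
for a in [("fence bot",706,124,0),("fence top",706,117,25),("face bot L",212,187,0),("face mid L",212,183,25),("noz top",240,188,42),("noz bot",241,224,16),
 ("cr FL far",524,225,24),("cr BR far",681,223,24),("cr BR near",683,284,24),("cr FL near",524,284,24),("nearbot F",524,290,0),("nearbot B",684,290,0),("beak",503,253,29),("collar",316,322,24),("plug",370,385,48)]:
  print(a[0],q(*a).round(1))
def s(n,x,y,z): return ray("scene",190+(x+.5)/4-.5,140+(y+.5)/3.75-.5,z)
print("scene")
for a in [("fence top",167,95,25),("top edge L",470,418,25),("cr",442,160,24),("cr",378,185,24),("cr",301,77,24),("bot F",380,200,0),("bot F2",442,181,0),("beak",420,178,29)]: print(a[0],s(*a).round(1))
E
```

```text
cam [ 294.   67. 1172.]
fence bot [ 674.9 -167.8    0. ]
fence top [ 672.3 -163.5   25. ]
face bot L [663.3 218.8   0. ]
face mid L [658.6 215.4  25. ]
noz top [647.2 192.7  42. ]
noz bot [626.8 196.8  16. ]
cr FL far [601.9 -15.8  24. ]
cr BR far [ 591.4 -133.3   24. ]
cr BR near [ 544.6 -128.3   24. ]
cr FL near [556.7 -10.7  24. ]
nearbot F [557.5 -11.8   0. ]
nearbot B [ 545.1 -132.5    0. ]
beak [580.7   2.6  29. ]
collar [543.7 145.8  24. ]
plug [488.5 109.3  48. ]
scene
fence top [ 680.4 -160.2   25. ]
top edge L [668.2 195.5  25. ]
cr [560.7  -6.5  24. ]
cr [608.3  -7.2  24. ]
cr [ 595. -131.   24.]
bot F [602.6 -15.4  -0. ]
bot F2 [558.6 -10.1   0. ]
beak [584.8   5.7  29. ]
```

Request:
{"op": "jog_arm", "data": {"deltas": "-50 -39 0 -0.034 94; -100 -78 0 -0.068 94; -150 -117 0 -0.102 94; -201 -156 0 -0.136 94; -251 -195 0 -0.17 94; -301 -234 0 -0.204 94; -352 -273 0 -0.238 94; -402 -312 0 -0.272 94; -452 -352 0 -0.306 94; -503 -391 0 -0.34 94"}}

```text
clock: 1.35
eef_pos: [518.1, -58.5, 219.3]
eef_rot: [3.142, -0.0, 3.049]
wrist_force: [0.8, 1.1, 0.8]
finger_gap: 93.8
```

```bash
cat > w.py <<'E'
from h import *
import sys
s=manip.read_state();print({k:np.round(s[k],3).tolist() for k in("clock","eef_pos","eef_rot","wrist_force","finger_gap")})
n=sys.argv[1]
p,d=optics.camera("wrist");np.savez(n+".npz",p=p,d=d,pos=s["eef_pos"],rot=s["eef_rot"])
cv2.imwrite(f"pics/{n}.png",p[:,:,::-1])
E
python3 w.py w1
```

```text
{'clock': 1.35, 'eef_pos': [518.147, -58.497, 219.34], 'eef_rot': [3.142, -0.0, 3.049], 'wrist_force': [0.812, 1.137, 0.82], 'finger_gap': 93.761}
```

View pics/w1.png

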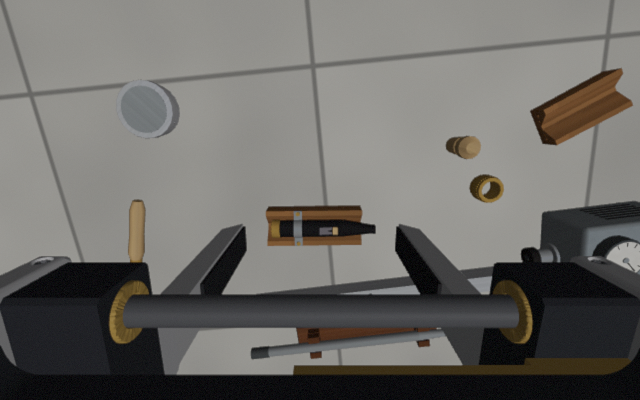

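```bash
cat > m.py <<'E'
from h import *
import sys
z=np.load(sys.argv[1]+".npz");W=cloud("wrist",z["d"],(z["pos"],z["rot"]))
x0,x1,y0,y1,za,zb=map(float,sys.argv[2:8])
m=(W[...,0]>x0)&(W[...,0]<x1)&(W[...,1]>y0)&(W[...,1]<y1)&(W[...,2]>za)&(W[...,2]<zb)&(z["d"]>0)
P=W[m];print(len(P),P.min(0).round(1),P.max(0).round(1))
r=cv2.minAreaRect(P[:,:2].astype(np.float32));print(r,cv2.boxPoints(r).round(1).tolist())
f=(W[...,2]<8)&(z["d"]>0)&(abs(W[...,0]-500)<80)&(abs(W[...,1]+60)<150);print("floor",np.median(W[f][:,2]))
E
python3 m.py w1 530 640 -150 -12 19 27; python3 m.py w1 530 640 -150 30 19 40
python3 m.py w1 648 720 -250 150 20 29
```

```text
1791 [ 547.8 -132.1   19. ] [602.5 -12.2  27. ]
((575.3966064453125, -70.7886962890625), (119.82091522216797, 46.91627883911133), 85.38710021972656) [[547.2000122070312, -128.60000610351562], [594.0, -132.39999389648438], [603.5999755859375, -13.0], [556.7999877929688, -9.199999809265137]]
floor -0.2283196123480593
3298 [ 547.8 -132.1   19. ] [602.5   4.6  36.1]
((576.0226440429688, -63.03002166748047), (135.38870239257812, 46.91627883911133), 85.38710021972656) [[547.2000122070312, -128.60000610351562], [594.0, -132.39999389648438], [604.7999877929688, 2.5999999046325684], [558.0999755859375, 6.300000190734863]]
floor -0.2283196123480593
492 [662.  -66.3  20. ] [673.7 149.8  26.9]
((668.6288452148438, 41.88136291503906), (6.805262565612793, 216.23924255371094), 2.0802931785583496) [[661.2999877929688, 149.8000030517578], [669.2000122070312, -66.30000305175781], [676.0, -66.0], [668.0999755859375, 150.10000610351562]]
floor -0.2283196123480593
```

Request:
{"op": "jog_arm", "data": {"deltas": "-1 0 40 0 90; -2 0 80 0 80; -3 0 120 0 70; -4 0 150 -0.008 70; -4 0 175 -0.008 70; -4 0 190 -0.008 70; -4 0 197 -0.008 70; -4 0 200 -0.008 70; -4 0 201 -0.008 70; -4 0 201 -0.008 70"}}

```text
clock: 2.65
eef_pos: [521.9, -56.8, 18.9]
eef_rot: [-3.142, 0.001, 3.056]
wrist_force: [-0.0, 0.1, 1.1]
finger_gap: 70.1
```

Request:
{"op": "jog_arm", "data": {"deltas": "-3 -4 0 0 70; -7 -8 0 0 70; -11 -11 0 0 70; -14 -11 0 0 70; -17 -11 0 0 70; -20 -11 0 0 70; -23 -11 0 0 70; -26 -11 0 0 70; -29 -11 0 0 70; -32 -11 0 0 70"}}

```text
clock: 3.9
eef_pos: [552.0, -70.4, 18.4]
eef_rot: [3.141, -0.002, 3.056]
wrist_force: [-6.2, 0.3, 5.6]
finger_gap: 70.1
```

Request:
{"op": "jog_arm", "data": {"deltas": "-4 0.3 0 -0.012 70; -8 0.6 0 -0.024 70; -12 0.9 0 -0.036 70; -16 1.2 0 -0.048 70; -20 1.6 0 -0.06 70; -24 2 0 -0.072 70; -28 2.4 0 -0.084 70; -32 2.8 0 -0.096 70; -36 3.1 0 -0.108 70; -40 3.4 0 -0.12 70"}}

```text
clock: 5.15
eef_pos: [592.2, -70.6, 18.4]
eef_rot: [3.141, -0.002, -3.107]
wrist_force: [-6.0, -0.8, 4.5]
finger_gap: 69.9
```

```bash
python3 w.py w2; python3 m.py w2 580 655 -150 -12 19 27;python3 m.py w2 655 720 -170 150 20 29
```

```text
{'clock': 5.15, 'eef_pos': [592.204, -70.591, 18.394], 'eef_rot': [3.141, -0.002, -3.107], 'wrist_force': [-6.003, -0.784, 4.549], 'finger_gap': 69.869}
4936 [ 580.6 -123.7   19. ] [649.7 -12.   27. ]
((615.3578491210938, -68.97488403320312), (66.23234558105469, 111.83966827392578), 2.0922937393188477) [[580.2000122070312, -14.300000190734863], [584.2999877929688, -126.0999984741211], [650.5, -123.5999984741211], [646.4000244140625, -11.899999618530273]]
floor -0.19441423376185263
923 [ 667.1 -134.8   20. ] [677.8   1.1  26.3]
((672.0081176757812, -66.89402770996094), (6.838770866394043, 136.08621215820312), 2.4246084690093994) [[665.7000122070312, 0.8999999761581421], [671.5, -135.0], [678.2999877929688, -134.6999969482422], [672.5, 1.2000000476837158]]
floor -0.19441423376185263
```

View pics/w2.png

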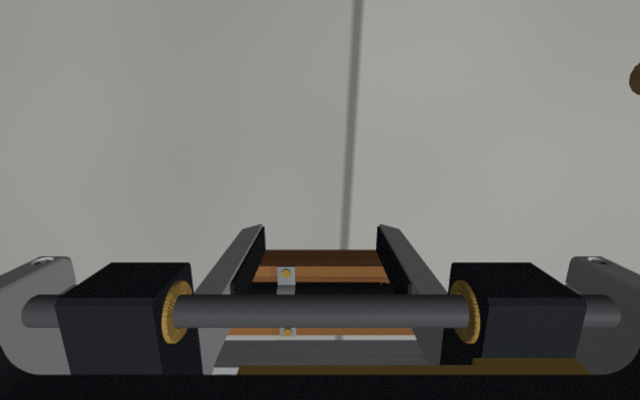

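Request:
{"op": "jog_arm", "data": {"deltas": "-3 0 0 0 70; -6 0 0 0 70; -9 0 0 0 70; -12 0 0 0 70; -14 0 0 0 70; -15.5 0 0 0 70; -16.5 0 0 0 70; -17.3 0 0 0 70; -18 0 0 0 70; -18.5 0 0 0 70"}}

```text
clock: 6.45
eef_pos: [610.6, -69.9, 18.3]
eef_rot: [3.141, -0.002, -3.108]
wrist_force: [-6.2, -0.0, 3.8]
finger_gap: 70.1
```

Request:
{"op": "jog_arm", "data": {"deltas": "-0.4 0 0 0 70; -0.8 0 0 0 70; -1.2 0 0 0 70; -1.5 0 0 0 70; -1.8 0 0 0 70; -2 0 0 0 70; -2.2 0 0 0 70; -2.4 0 0 0 70; -2.5 0 0 0 70; -2.5 0 0 0 70"}}

```text
clock: 7.7
eef_pos: [613.1, -69.8, 18.4]
eef_rot: [3.141, -0.002, -3.108]
wrist_force: [-6.7, 0.3, 4.1]
finger_gap: 69.8
```

Request:
{"op": "jog_arm", "data": {"deltas": "-0.3 0 0 0 70; -0.5 0 0 0 70; -0.8 0 0 0 70; -1.0 0 0 0 70; -1.2 0 0 0 70; -1.4 0 0 0 70; -1.6 0 0 0 70; -1.8 0 0 0 70; -2 0 0 0 70; -2 0 0 0 70"}}

```text
clock: 8.95
eef_pos: [614.8, -69.7, 18.4]
eef_rot: [3.141, -0.003, -3.108]
wrist_force: [-9.5, 0.4, 5.8]
finger_gap: 70.4
```

Request:
{"op": "jog_arm", "data": {"deltas": "-0.2 0 0 0 70; -0.3 0 0 0 70; -0.4 0 0 0 70; -0.5 0 0 0 70; -0.6 0 0 0 70; -0.7 0 0 0 70; -0.8 0 0 0 70; -0.9 0 0 0 70; -1 0 0 0 70; -1 0 0 0 70"}}

```text
clock: 10.2
eef_pos: [614.9, -69.7, 18.3]
eef_rot: [3.141, -0.005, -3.107]
wrist_force: [-17.1, -0.6, 11.6]
finger_gap: 70.3
```

```bash
python3 -c "
from h import *
s=manip.read_state();print(s['moment'],s['wrist_force'])"
```

```text
[-0.09763902  2.92347078  0.16975431] [-17.12691239  -0.61126506  11.63388386]
```

Request:
{"op": "jog_arm", "data": {"deltas": "8 0 0 0 70; 20 0 -10 0 60; 20 -10 -40 0.18 50; 15 -30 -60 0.36 40; 5 -50 -60 0.54 30; -10 -70 -60 0.72 20; -20 -80 -60 0.9 12; -29 -89 -60 1.08 12; -29 -89 -60 1.26 12; -29 -89 -60 1.44 12"}}

```text
clock: 11.45
eef_pos: [648.5, -157.8, 79.1]
eef_rot: [3.141, 0.0, 1.73]
wrist_force: [0.3, 0.3, -0.3]
finger_gap: 11.7
```

Request:
{"op": "jog_arm", "data": {"deltas": "0 0 0 0.13 12; 0 0 0 0.13 12; 0 0 0 0.13 12; 0 0 0 0.13 12; 0 0 0 0.13 12; 0 0 0 0.13 12; 0 0 0 0.13 12; 0 0 0 0.13 12; 0 0 0 0.13 12; 0 0 0 0.13 12"}}

```text
clock: 12.7
eef_pos: [648.7, -157.7, 78.4]
eef_rot: [3.142, -0.0, 1.606]
wrist_force: [0.8, 0.3, -0.6]
finger_gap: 12.3
```

```bash
python3 w.py w3; python3 - <<'E'
from h import *
p,d=optics.camera("top");np.savez("top3.npz",p=p,d=d);cv2.imwrite("pics/top3.png",cv2.resize(p[130:270,210:410,::-1],None,fx=4,fy=4,interpolation=cv2.INTER_CUBIC))
E
```

```text
{'clock': 12.7, 'eef_pos': [648.722, -157.673, 78.433], 'eef_rot': [3.142, -0.0, 1.606], 'wrist_force': [0.78, 0.348, -0.588], 'finger_gap': 12.296}
```

View pics/w3.png

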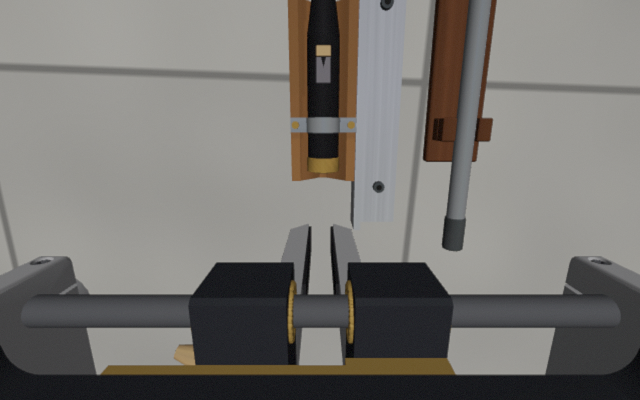

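View pics/top3.png

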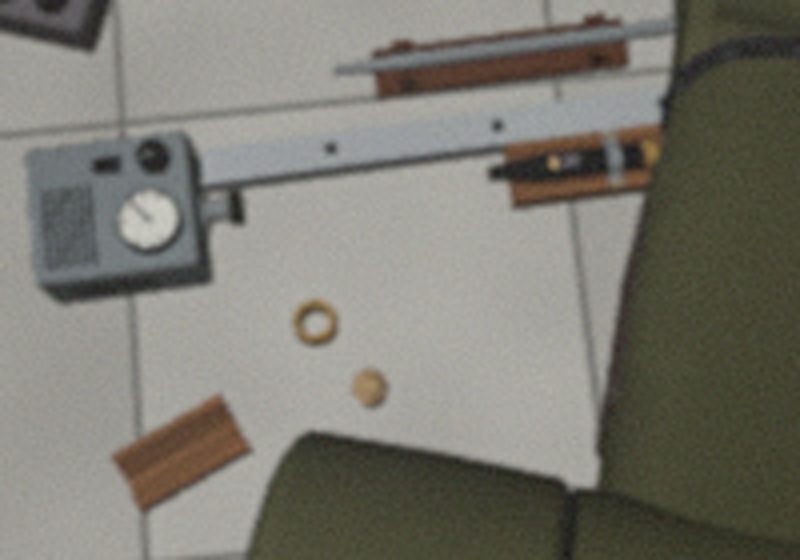

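```bash
python3 - <<'E'
from h import *
z=np.load("w3.npz");W=cloud("wrist",z["d"],(z["pos"],z["rot"]));p=z["p"].astype(int)
wood=(p[...,0]-p[...,2]>30)
for nm,m in (("wood",wood&(abs(W[...,2]-24)<3)&(W[...,0]<680)&(W[...,1]>-145)),("rail",(~wood)&(abs(W[...,2]-25)<2.5)&(W[...,0]>660)&(W[...,0]<690)&(W[...,1]>-200))):
    P=W[m];print(nm,len(P),P.min(0).round(1),P.max(0).round(1))
    for y in range(-170,-20,15):
        Q=P[abs(P[:,1]-y)<7]
        if len(Q)>5: print(y,np.percentile(Q[:,0],[2,98]).round(1))
r=np.argwhere(wood&(W[...,0]<680)&(W[...,0]>610)&(W[...,1]>-145)&(W[...,1]<-110)); print(W[r[:,0],r[:,1]].min(0))
E
```

```text
wood 4657 [ 622.9 -127.9   21. ] [672.3  -8.4  27. ]
-125 [627.1 671.8]
-110 [626.2 671.6]
-95 [626.  670.8]
-80 [625.1 670.2]
-65 [625.  669.8]
-50 [624.1 669.2]
-35 [623.9 668.8]
rail 1957 [ 660.  -164.3   22.5] [678.9  -9.   27. ]
-170 [674.3 678.8]
-155 [674.  678.8]
-140 [673.1 678.3]
-125 [672.4 677.9]
-110 [672.1 677.1]
-95 [660.9 676.5]
-80 [660.3 676. ]
-65 [670.3 675.4]
-50 [669.7 674.8]
-35 [669.3 674.4]
[ 610.0555095  -143.76172854   -1.20652467]
```

Request:
{"op": "jog_arm", "data": {"deltas": "0 0 20 0 12; 0 0 40 0 12; 0 0 52 0 12; 0 0 58 0 12; 0 0 60 0 12; 2 0 60 0 12; 5 0 60 0 12; 8 0 60 0 12; 11 0 60 0 12; 14 0 60 0 12"}}

```text
clock: 14.05
eef_pos: [648.2, -143.4, 18.5]
eef_rot: [3.142, 0.0, 1.606]
wrist_force: [-0.3, 0.0, -0.0]
finger_gap: 11.5
```

Request:
{"op": "jog_arm", "data": {"deltas": "2 0 0 0 12; 4 0 0 0 12; 6 0 0 0 12; 9 0 0 0 12; 12 0 0 0 12; 15 0 0 0 12; 18 0 0 0 12; 21 0 0 0 12; 24 0 0 0 12; 27 0 0 0 12"}}

```text
clock: 15.3
eef_pos: [647.3, -116.5, 18.4]
eef_rot: [-3.142, 0.0, 1.606]
wrist_force: [-0.3, -2.8, -1.0]
finger_gap: 11.9
```

Request:
{"op": "jog_arm", "data": {"deltas": "4 0 0 0 12; 8 0 0 0 12; 12 0 0 0 12; 16 0 0 0 12; 20 0 0 0 12; 24 0 0 0 12; 28 0 0 0 12; 32 0 0 0 12; 36 0 0 0 12; 40 0 0 0 12"}}

```text
clock: 16.55
eef_pos: [645.9, -76.5, 18.5]
eef_rot: [3.142, 0.0, 1.606]
wrist_force: [0.7, -3.6, 0.5]
finger_gap: 12.2
```

```bash
python3 w.py w4; python3 - <<'E'
from h import *
p,d=optics.camera("scene");cv2.imwrite("pics/sc4.png",cv2.resize(p[140:300,190:390,::-1],None,fx=4,fy=3.75,interpolation=cv2.INTER_CUBIC))
E
```

```text
{'clock': 16.55, 'eef_pos': [645.883, -76.487, 18.471], 'eef_rot': [3.142, 0.0, 1.606], 'wrist_force': [0.723, -3.642, 0.459], 'finger_gap': 12.17}
```

View pics/w4.png

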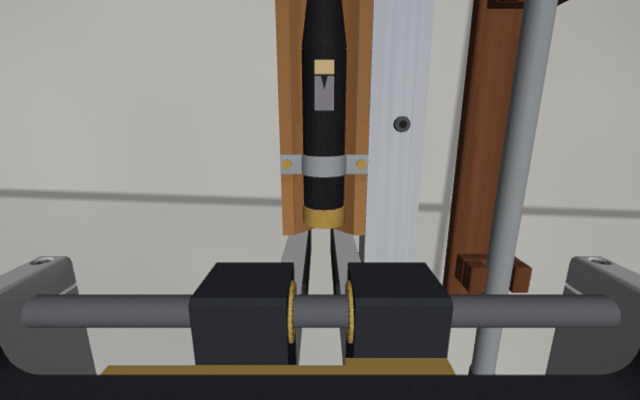

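View pics/sc4.png

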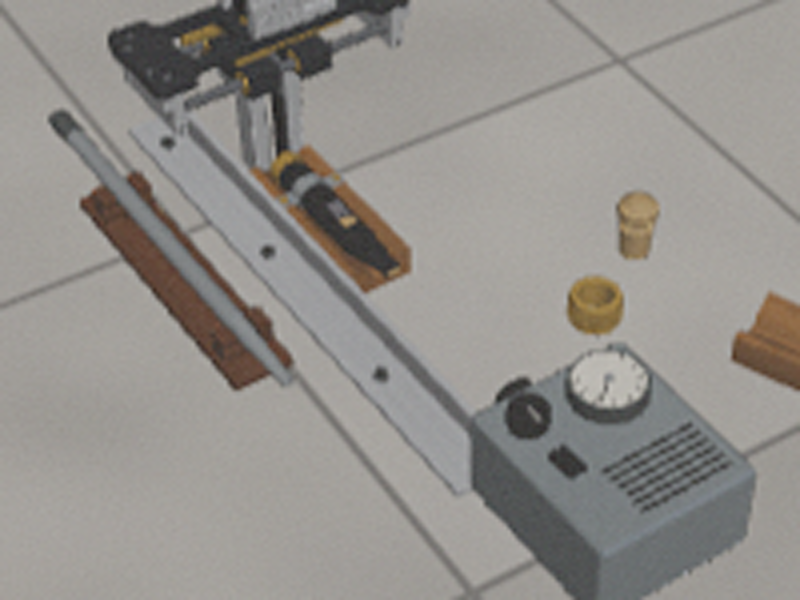

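Request:
{"op": "jog_arm", "data": {"deltas": "4 0 0 0 12; 8 0 0 0 12; 12 0 0 0 12; 16 0 0 0 12; 20 0 0 0 12; 24 0 0 0 12; 28 0 0 0 12; 32 0 0 0 12; 36 0 0 0 12; 40 0 0 0 12"}}

```text
clock: 17.9
eef_pos: [644.5, -36.5, 18.5]
eef_rot: [-3.142, 0.0, 1.606]
wrist_force: [0.1, -4.6, -0.3]
finger_gap: 12.0
```

Request:
{"op": "jog_arm", "data": {"deltas": "4 0 0 0 12; 8 0 0 0 12; 12 0 0 0 12; 16 0 0 0 12; 20 0 0 0 12; 24 0 0 0 12; 28 0 0 0 12; 32 0 0 0 12; 36 0 0 0 12; 40 0 0 0 12"}}

```text
clock: 19.15
eef_pos: [643.0, 3.4, 18.5]
eef_rot: [-3.141, 0.0, 1.606]
wrist_force: [-0.3, -3.8, 1.2]
finger_gap: 12.0
```

Request:
{"op": "jog_arm", "data": {"deltas": "4 0 0 0 12; 8 0 0 0 12; 12 0 0 0 12; 16 0 0 0 12; 20 0 0 0 12; 24 0 0 0 12; 27 0 0 0 12; 30 0 0 0 12; 32 0 0 0 12; 33 0 0 0 12"}}

```text
clock: 20.4
eef_pos: [641.9, 36.4, 18.5]
eef_rot: [-3.141, 0.0, 1.606]
wrist_force: [-1.1, -5.9, 1.3]
finger_gap: 11.8
```

```bash
python3 w.py w5; python3 - <<'E'
from h import *
p,d=optics.camera("scene");cv2.imwrite("pics/sc5.png",cv2.resize(p[140:300,190:390,::-1],None,fx=4,fy=3.75,interpolation=cv2.INTER_CUBIC))
E
```

```text
{'clock': 20.4, 'eef_pos': [641.853, 36.354, 18.46], 'eef_rot': [-3.141, 0.0, 1.606], 'wrist_force': [-1.128, -5.923, 1.333], 'finger_gap': 11.837}
```

View pics/w5.png

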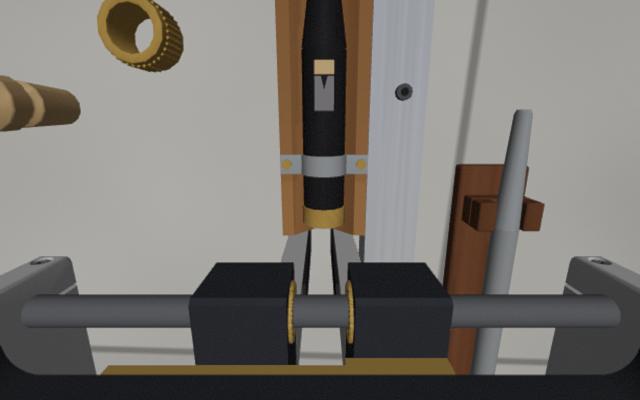

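View pics/sc5.png

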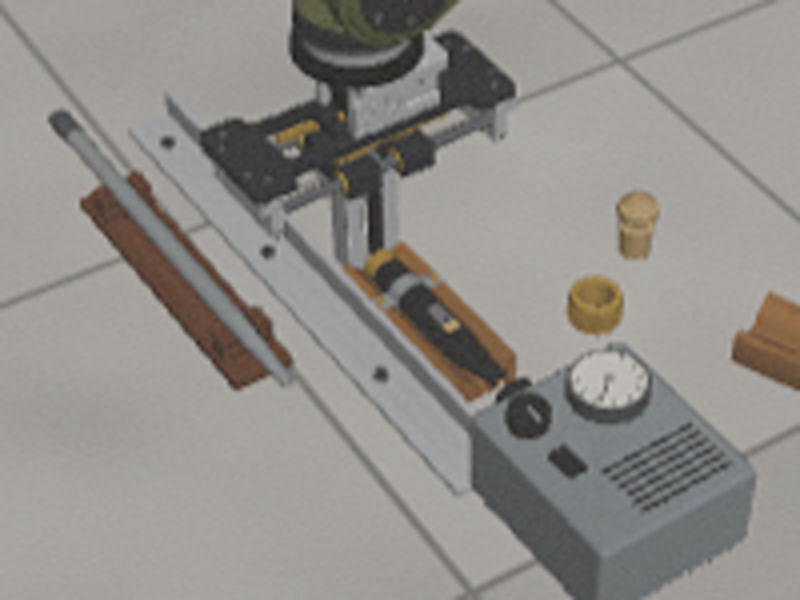

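Request:
{"op": "jog_arm", "data": {"deltas": "1 0 0 0 12; 2 0 0 0 12; 3 0 0 0 12; 4 0 0 0 12; 5 0 0 0 12; 6 0 0 0 12; 7 0 0 0 12; 8 0 0 0 12; 9 0 0 0 12; 9.5 0 0 0 12"}}

```text
clock: 21.75
eef_pos: [641.5, 45.6, 18.4]
eef_rot: [-3.141, 0.0, 1.606]
wrist_force: [-0.5, -6.2, 2.0]
finger_gap: 12.1
```

Request:
{"op": "jog_arm", "data": {"deltas": "0.3 0 0 0 12; 0.6 0 0 0 12; 0.9 0 0 0 12; 1.2 0 0 0 12; 1.4 0 0 0 12; 1.6 0 0 0 12; 1.8 0 0 0 12; 2 0 0 0 12; 2.2 0 0 0 12; 2.4 0 0 0 12"}}

```text
clock: 23.0
eef_pos: [641.4, 47.8, 18.5]
eef_rot: [-3.141, 0.0, 1.606]
wrist_force: [-1.9, -6.9, 2.4]
finger_gap: 12.1
```

Request:
{"op": "jog_arm", "data": {"deltas": "0.2 0 0 0 12; 0.4 0 0 0 12; 0.6 0 0 0 12; 0.8 0 0 0 12; 1 0 0 0 12; 1.1 0 0 0 12; 1.2 0 0 0 12; 1.3 0 0 0 12; 1.4 0 0 0 12; 1.5 0 0 0 12"}}

```text
clock: 24.25
eef_pos: [641.4, 48.0, 18.5]
eef_rot: [-3.141, 0.002, 1.605]
wrist_force: [-1.4, -16.2, 3.8]
finger_gap: 12.1
```

```bash
python3 w.py w6; python3 - <<'E'
from h import *
p,d=optics.camera("scene");cv2.imwrite("pics/sc6.png",cv2.resize(p[190:270,260:360,::-1],None,fx=7,fy=7,interpolation=cv2.INTER_CUBIC))
p,d=optics.camera("top");cv2.imwrite("pics/top6.png",cv2.resize(p[140:220,210:330,::-1],None,fx=6,fy=6,interpolation=cv2.INTER_CUBIC))
E
```

```text
{'clock': 24.25, 'eef_pos': [641.427, 47.975, 18.466], 'eef_rot': [-3.141, 0.002, 1.605], 'wrist_force': [-1.44, -16.245, 3.812], 'finger_gap': 12.126}
```

View pics/sc6.png

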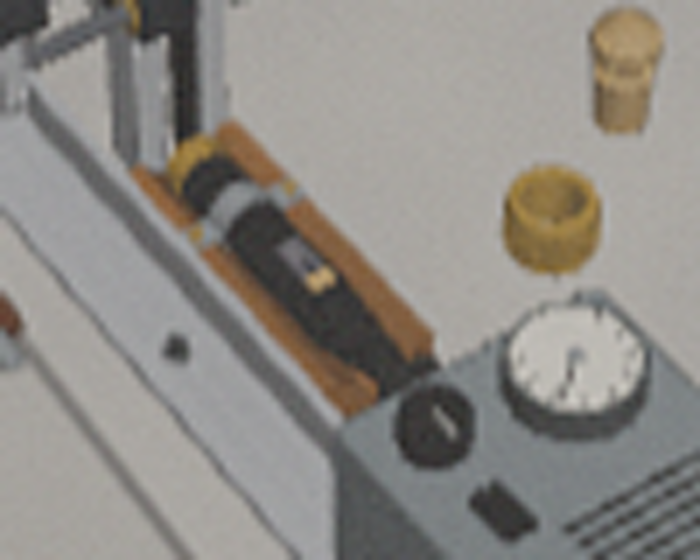

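View pics/top6.png

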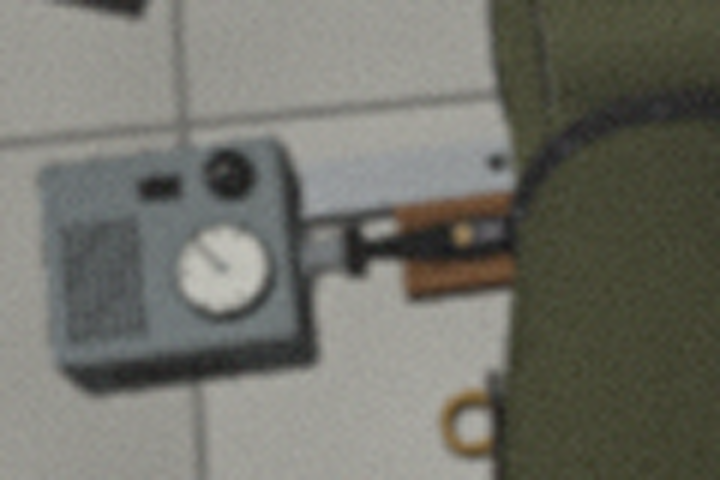

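View pics/w6.png

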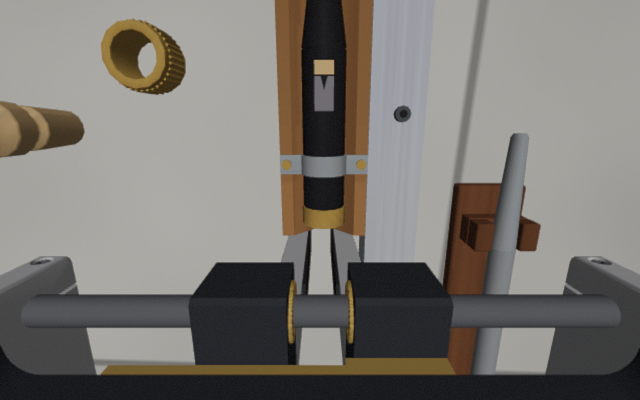

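```bash
cat > g.py <<'E'
from h import *
import sys
z=np.load(sys.argv[1]+".npz");W=cloud("wrist",z["d"],(z["pos"],z["rot"]));p=z["p"].astype(int)
wood=(p[...,0]-p[...,2]>30)
a=W[wood&(abs(W[...,2]-24)<3)&(W[...,0]<675)&(W[...,0]>612)&(W[...,1]>50)]
b=W[(~wood)&(abs(W[...,2]-25)<2)&(W[...,0]>655)&(W[...,0]<690)]
print(a.min(0),a.max(0))
for y in range(60,185,10):
    A=a[abs(a[:,1]-y)<5];B=b[abs(b[:,1]-y)<5]
    if len(A)>5: print(y,"wood",np.percentile(A[:,0],[1,99]).round(2), "rail",np.percentile(B[:,0],[2,98]).round(2) if len(B)>5 else None)
E
python3 g.py w6
```

```text
[615.94479867  57.66907854  21.00196973] [666.03199684 176.39463565  26.98262227]
60 wood [620.4  665.66] rail [655.9  670.96]
70 wood [619.91 665.4 ] rail [665.74 670.69]
80 wood [619.36 665.06] rail [665.16 670.19]
90 wood [619.27 664.56] rail [656.38 669.88]
100 wood [618.73 663.23] rail [655.24 669.39]
110 wood [618.22 663.82] rail [664.03 669.06]
120 wood [618.15 663.55] rail [663.71 668.73]
130 wood [617.58 663.05] rail [663.42 668.41]
140 wood [617.15 662.71] rail [662.96 668.02]
150 wood [616.97 662.43] rail [662.49 667.65]
160 wood [616.6  661.98] rail [662.18 667.3 ]
170 wood [616.19 661.65] rail [661.83 666.97]
180 wood [623.4  661.25] rail [661.72 666.7 ]
```

```bash
python3 -c "
import cv2
p=cv2.imread('pics/w6.png');cv2.imwrite('pics/w6z.png',cv2.resize(p[0:245,260:440],None,fx=3,fy=2.4,interpolation=cv2.INTER_CUBIC))"
```

```text
(no output)
```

View pics/w6z.png

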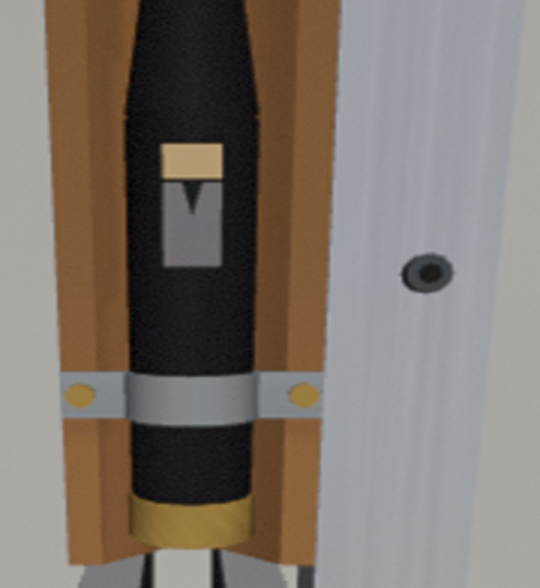

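Request:
{"op": "jog_arm", "data": {"deltas": "-1 0 0 0 12; -3 0 0 0 12; -8 0 0 0 12; -15 0 0 0 12; -25 0 0 0 12; -35 0 0 0 12; -40 0 -15 0 12; -40 0 -40 0 12; -40 0 -70 0 12; -40 0 -100 0 12"}}

```text
clock: 25.65
eef_pos: [643.0, 9.4, 120.6]
eef_rot: [3.141, 0.0, 1.606]
wrist_force: [0.0, 0.1, -0.2]
finger_gap: 11.9
```

Request:
{"op": "jog_arm", "data": {"deltas": "0 0 -20 0 12; 0 0 -30 0 12; 0 0 -30 0 12; 0 0 -30 0 12; 0 0 -30 0 12; 0 0 -30 0 12; 0 0 -30 0 12; 0 0 -30 0 12; 0 0 -30 0 12; 0 0 -30 0 12"}}

```text
clock: 26.9
eef_pos: [642.9, 9.6, 148.5]
eef_rot: [3.142, -0.0, 1.606]
wrist_force: [-0.5, 0.4, 0.2]
finger_gap: 11.6
```

```bash
python3 w.py w7; python3 g.py w7; python3 - <<'E'
from h import *
p,d=optics.camera("scene");cv2.imwrite("pics/sc7.png",p[:,:,::-1])
p,d=optics.camera("top");cv2.imwrite("pics/top7.png",p[:,:,::-1])
E
```

```text
{'clock': 26.9, 'eef_pos': [642.865, 9.634, 148.47], 'eef_rot': [3.142, -0.0, 1.606], 'wrist_force': [-0.543, 0.371, 0.212], 'finger_gap': 11.596}
[616.48785988  58.03196855  21.00009857] [665.67155433 179.13211754  26.94801091]
60 wood [620.25 665.61] rail [666.25 670.54]
70 wood [620.11 665.25] rail [665.76 670.86]
80 wood [619.92 664.71] rail [665.28 670.23]
90 wood [619.76 664.13] rail [656.79 669.56]
100 wood [618.66 662.42] rail [655.19 669.27]
110 wood [618.48 663.91] rail [664.38 669.24]
120 wood [618.32 663.23] rail [663.71 668.61]
130 wood [618.12 662.73] rail [663.33 667.99]
140 wood [617.11 662.21] rail [662.8  668.13]
150 wood [616.91 662.45] rail [662.9  667.67]
160 wood [616.78 661.91] rail [662.25 667.07]
170 wood [616.61 661.26] rail [661.82 666.94]
180 wood [616.55 660.79] rail [661.57 666.61]
```

View pics/w7.png

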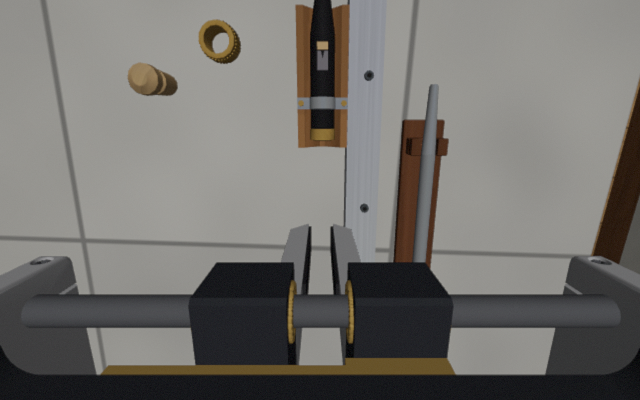

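View pics/sc7.png

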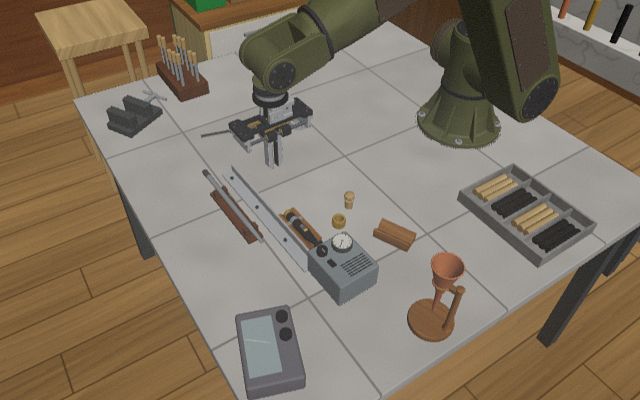

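Request:
{"op": "jog_arm", "data": {"deltas": "0 0 -10 0 12; 0 0 -20 0 12; 8 0 -30 0 12; 16 0 -40 0 12; 24 0 -40 0 12; 32 0 -40 0 12; 40 0 -40 0 12; 48 0 -40 0 12; 54 0 -40 0 12; 54 0 -40 0 12"}}

```text
clock: 28.3
eef_pos: [640.9, 64.0, 188.4]
eef_rot: [-3.142, -0.0, 1.606]
wrist_force: [-0.3, -0.7, 0.3]
finger_gap: 12.2
```

```bash
python3 w.py w8; python3 -c "
import cv2
p=cv2.imread('pics/w8.png');cv2.imwrite('pics/w8z.png',cv2.resize(p[0:200,230:430],None,fx=3,fy=3,interpolation=cv2.INTER_CUBIC))"
```

```text
{'clock': 28.3, 'eef_pos': [640.943, 63.991, 188.42], 'eef_rot': [-3.142, -0.0, 1.606], 'wrist_force': [-0.321, -0.705, 0.266], 'finger_gap': 12.219}
```

View pics/w8z.png

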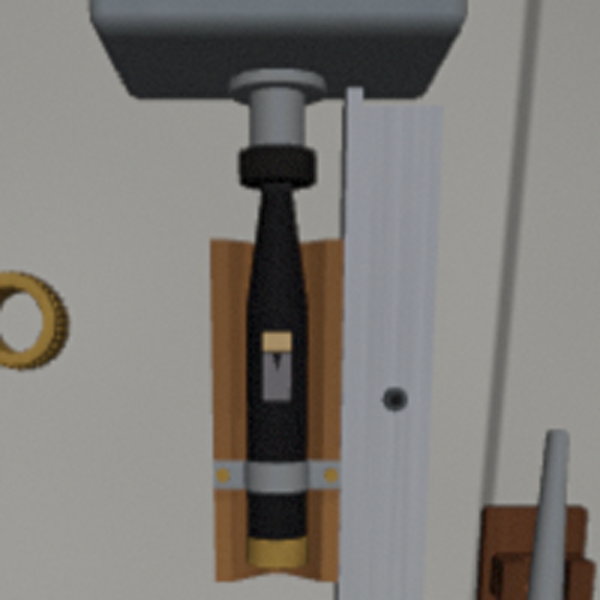

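```bash
python3 g.py w8;python3 -c "
import cv2
p=cv2.imread('pics/w8.png');cv2.imwrite('pics/w8y.png',cv2.resize(p[60:210,295:365],None,fx=8,fy=4,interpolation=cv2.INTER_NEAREST))"
```

```text
[616.35629769  58.38120921  21.01313568] [665.62703509 178.40554788  26.89006814]
60 wood [620.83 665.56] rail [666.45 671.33]
70 wood [620.7  665.17] rail [665.91 670.75]
80 wood [619.42 664.65] rail [665.37 670.16]
90 wood [619.23 664.12] rail [657.23 669.65]
100 wood [618.93 663.38] rail [655.73 668.98]
110 wood [618.73 663.15] rail [663.88 669.38]
120 wood [618.52 663.61] rail [664.26 668.88]
130 wood [618.35 663.05] rail [663.65 668.26]
140 wood [617.78 662.52] rail [663.13 667.84]
150 wood [616.86 661.95] rail [662.67 667.04]
160 wood [616.67 661.43] rail [662.11 667.51]
170 wood [616.47 661.  ] rail [661.77 666.97]
180 wood [616.39 661.39] rail [657.33 666.41]
```

View pics/w8y.png

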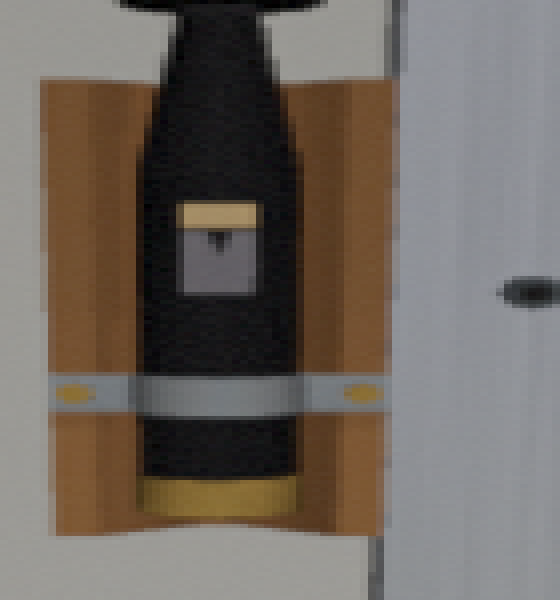

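Adjacent pixels show no gap along the whole length (a uniform pixel-step of 0.5–0.8 mm at both ends), and the beak meets the nozzle face. The hand is clear, so I'm handing it in.

```bash
python3 -c "
from cell import workorder
print(workorder.sign_off())"
```

```text
the job is handed in; nothing more can be done
None
```

The cradle now lies flat along the straightedge with the mouthpiece tip up against the rubber nozzle. I pushed it sideways with two spread fingers, turning it slightly until it met the straightedge. Then I slid it about 190 mm along from its tail until it met the nozzle, drew the hand back and up, and handed the job in at about 28 s.

**Straightedge:** the final wrist pictures show the block's side parallel to the face over its whole length. The measured gap is an even 0.5–0.8 mm, about one pixel. It read 0.1–0.4 mm while the fingers were still pressing, so I can't fully rule out a sub-millimetre gap.

**Nozzle:** the last close-up shows the tip meeting the nozzle face with no visible gap. Contact came about 3 mm earlier than my camera estimate. The push force rose from about 7 N to 16 N with the cradle no longer moving. After I drew back, the tail was within about 0.7 mm of where I left it.

**Forces and other objects:** the highest force I read was about 21 N at the wrist, and it was near zero once the hand was clear. In the last scene picture the other objects look unmoved, but I compared them by eye only and the arm hides the tin and most of the file.

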